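Rock the angle gauge on the vised ore to the set mark and hold

ROBOT

A 7-joint arm with a two-finger parallel gripper is mounted at the origin on the work surface. World frame = base frame: x ahead of the robot, y to its left, z up, the work surface at z = 0. Lengths are in mm, angles in rad, forces in N, time in s.
With the tool pointing down it reaches from about 400 to 875 mm from the base axis. Payload 4.4 kg.
Tool frame: the origin (TCP) lies at the very end of the fingers, on their centre line; the grasp point (between the pads) lies 19 mm behind it; y points along the fingers, x is the direction in which the jaws open and shut, and the axes are right-handed (so a half turn about y gives the same grasp; the last joint's range is limited). The gripper opens to 85 mm and grips with 20 to 120 N. Pads are 22 mm wide; open, the fingers measure 114 mm over their backs; the gripper's body (76 mm by 85 mm) begins 54 mm behind the grasp point. The pads swing forward as they close: fully open they stand 13 mm farther back than shut.
Start: joints at [1.146, 0.628, 0.038, 1.517, -0.027, 0.996, -0.02], TCP at [228.276, -608.611, 231.313] pointing down, gripper open.
Joint ranges: [-3.06, 3.06], [-0.37, 2.12], [-1.25, 1.32], [0.18, 2.47], [-1.1, 4.24], [0.23, 1.98], [-2.94, 2.94]. Speed limits (rad/s): [2.57, 2.57, 3.14, 3.14, 3.14, 3.14, 3.14].

INTERFACE

Orientations are given as [roll, pitch, yaw] about the fixed x, y, z axes, in that order (R = Rz(yaw) Ry(pitch) Rx(roll)).
In Python, from cell import readout, eyes, finish_job gives the robot as it stands. The module is installed in compiled form; this text tells all that it offers.
- The arm moves only by the tool apply_moves, never from a script. Its argument "commands" is a list that holds one entry, the list of rows, each a list of 6 numbers: the shift along the tool's x, y, z in units of 0.04 m (1.0 is 0.04 m), then the turn, a rotation vector about the tool's x, y, z in units of 5 degrees (1.0 is 5 degrees). A call has 1 to 8 rows; each row shifts and turns the pose as measured when the row begins, along the tool's axes as they then stand; what a row does not reach is not made up. A row lasts 1/12 s, in which the tool goes at most 41.7 mm and 7.16 degrees, less where a joint would pass 70% of its speed; a pose out of reach is approached as far as the arm can. A call with a number of a shift or a turn outside -1 to 1 is refused whole. A call with a gripper value outside its range is refused whole. "claw" is the finger opening in mm, from 0 to 85.4, set as the call begins (left out, the last holds). The fingers move at their own pace and stop on an object; the grip force is fixed at half the most. Time passes only in rows, so rows that do not move let the fingers close. It gives the time, the measured TCP pose, the force and the opening at its end, in the units of the state.
- readout.read_state(): the state, without advancing time (a new reading comes with each control period).
- eyes.get_image(name): name is "side" or "top"; returns a dict with "image" (400x640x3 uint8, red, green, blue), "mtx" (3x3 intrinsics, pixels), "k1" (the pictures are not rectified: a ray, as slopes to the right and down, at radius r is drawn at 1 + k1 r^2 times it, then the intrinsics apply), "rvec" (rotation vector, rad) and "tvec" (3), from world to camera coordinates, as OpenCV has them. Camera axes: x right, y down, z forward; pixel columns grow to the right and rows downward; lengths in mm; the calibration is good to about 2 mm. A picture is of the moment at which its call begins. There is no depth.
- finish_job(): hands the job in, once; it reports no verdict.
The state is a dict: "clock": time; "qpos": joint angles; "qd": joint speeds; "tau": joint torques, N m; "eef_pos": TCP position; "tool_rot": TCP orientation; "force": force on the tool from outside, world axes, zero at the start; "torque": the same for the moment, N m; "width": finger opening in mm.
Only numpy, scipy, OpenCV 4.12 (cv2) and the standard library are available. Lean on these libraries where they do the work, as an engineer would, in place of code of your own. Each camera call takes 0.05 s, during which the arm holds its last target. There are 200 camera calls.

TASK

Pick up the pendulum angle gauge by the tab on its top and set it upright on the crest of the ore chunk in the vise, its flat back flush against the vise's tall jaw plate and its dial facing out over the ore. Then, keeping its foot on the crest and its back flush, rock it sideways until its swinging pointer settles on the gauge's preset mark, and finish holding it there still, gripped and resting on the ore, so that the splitting line can be scribed along its foot. Leave the other things on the bench where they are.

Things in the scene. Friction and masses are not known exactly. Their poses are not given: they have to be found in the camera images.
- gauge_grip (a point): centre of the steel grip tab on top of the loose angle gauge: tab 14 mm thick (x), 44 mm wide (y), 44 mm tall (144 to 188 mm above the foot's underside). This point is 168 mm above the foot's underside and 10 mm in front (+x) of the gauge's flat back. Axes: x out of the dial, y along the foot, z up. Grip it from above, fingers closing along x
- gauge_back (a point): lower edge of the gauge's flat back, at the middle of the foot (underside of the foot, 18 mm behind its middle line); axes as gauge_grip; the whole back of foot and dial plate lies in the plane x = 0 of these axes, up to 146 mm above the foot's underside
- gauge: the gauge, 0.34 to 0.55 kg, 188 mm tall, starting upright on the bench: steel foot 36 mm (x) x 140 mm (y) x 14 mm and an upright dial plate 136 mm wide whose white face looks to +x; origin at the centre of the foot's underside; axes as gauge_grip
- pointer (a joint): pendulum pointer, free pivot 128 mm above the foot's underside on the dial's middle line; hangs plumb, swings about a second after a move. Rad in the gauge: 0 = on the middle line (gauge upright), positive = towards the gauge's +y end; turning the gauge by -a about its +x axis (+y end down) brings it to +a
- mark (a joint): the gauge's mark: a dark tab 12 mm wide on the dial just beyond the pointer's tip, 87 to 103 mm from the pivot, preset and stiff, not to be moved. Rad in the gauge, same zero and sign as the pointer; always on the gauge's +y side, 0.2 to 0.45
- pointer_tip (a point): tip of the pointer, 84 mm from the pivot
- mark_point (a point): where the pointer's tip lies when it is on the middle of the mark, 84 mm from the pivot; 6 mm to either side is still within the mark's width
- jaw_face (a point): middle of the top edge of the vise's tall fixed jaw plate, on the face that grips the ore. x: squarely out of the face over the ore, away from the robot; y along the jaw; z up. Face 112 mm wide, its top 100 mm above the bench, 15 to 29 mm above the ore's crest. The opposite sliding jaw is 56 mm high, its screw and crank reach to 178 mm in x
- ore_crest (a point): highest point of the ore chunk (rigidly gripped, does not move): a small blunt knob about 12 mm across, falling away steeply round about, some 18 mm in front of the jaw face. Rubbing of the gauge's back on the jaw plate can carry a few newtons, so make sure that the foot really bears on this point
- ore: rusty fist-sized ore chunk gripped in the vise, about 70 x 90 x 50 mm; origin under its middle
- hammer: ball-peen hammer lying on the bench, about 280 mm long (bystander); origin on its underside
- sample_jar: closed sample jar, 48 mm across, 75 mm tall (bystander); origin on its underside
- chisel: short cold chisel lying on the bench, 140 mm long, 16 mm thick (bystander); origin on its underside
- brush: bench brush lying on the bench (bystander); origin on its underside
Not all that is in view belongs to the job. Leave any pink look-alike of the gauge alone.

How it is judged:
By the outcome, as a careful person would: the job done as asked, in the order asked, and still so for the second after the job is handed in, while the arm keeps its last pose, push and grip.
It also fails if it takes over 64 s, if anything falls off the work surface, if the arm or the gripper's body presses on something with over 40 N, if the wrist force passes 120 N, or if a joint passes its speed limit or range.

## Working session

There is one attempt and no reset: what is moved stays moved. The work goes in short steps, Python scripts to look and compute and a tool call to move; the robot and the scene stay as the last step left them, time stands still between calls to the robot, and variables do not carry over. Pictures are saved under pics/ and viewed, about 8 in all and at most 12, crops included, and the job is handed in when it is done.

Besides the shell and the picture viewer there is one more tool, called after "Call:" by a JSON object that holds its "method" and its "body", one argument or row to a line. apply_moves: Moves the arm, as the interface text tells. Shifts and turns lie within -1 to 1; 1 stands for 0.04 m of shift or 5 degrees of turn. Its arguments: {"type":"object","properties":{"commands":{"type":"array"},"claw":{"type":"number"}},"required":["commands"]}

```bash
mkdir -p pics; cat > h.py <<'E'
import numpy as np, cv2
from scipy.spatial.transform import Rotation as R
from cell import readout, eyes, finish_job
def img(n):
    d=eyes.get_image(n); d['K']=np.array(d['mtx'],float); d['Rm']=cv2.Rodrigues(np.array(d['rvec'],float))[0]; d['t']=np.array(d['tvec'],float).ravel(); d['n']=n; return d
def ray(d,uv):
    s=(np.array(uv,float)-[d['K'][0,2],d['K'][1,2]])/[d['K'][0,0],d['K'][1,1]]
    u=s.copy()
    for _ in range(20): u=s/(1+d['k1']*(u@u))
    v=d['Rm'].T@np.array([u[0],u[1],1.]); return -d['Rm'].T@d['t'], v/np.linalg.norm(v)
def onz(d,uv,z):
    c,v=ray(d,uv); return c+v*(z-c[2])/v[2]
def two(d1,a,d2,b):
    c1,v1=ray(d1,a); c2,v2=ray(d2,b)
    s=np.linalg.lstsq(np.c_[v1,-v2],c2-c1,rcond=None)[0]
    p,q=c1+s[0]*v1,c2+s[1]*v2; return (p+q)/2,np.linalg.norm(p-q)
def proj(d,P):
    c=d['Rm']@np.array(P,float)+d['t']; u=c[:2]/c[2]; u=u*(1+d['k1']*(u@u)); return u*[d['K'][0,0],d['K'][1,1]]+[d['K'][0,2],d['K'][1,2]]
def save(d,name,crop=None,s=1):
    m=d['image'][:,:,::-1]
    if crop: x0,y0,x1,y1=crop; m=m[y0:y1,x0:x1]
    cv2.imwrite('pics/'+name+'.png',cv2.resize(m,None,fx=s,fy=s,interpolation=cv2.INTER_CUBIC))
E
python3 - <<'E'
from h import *
for n in('side','top'):
    d=img(n); save(d,n+'0',s=1.25); print(n,-d['Rm'].T@d['t'],d['Rm'][2],d['k1'],d['mtx'])
s=readout.read_state();print(s)
E
```

```text
side [  292.58749417 -1061.00440692   739.55205587] [ 0.20942474  0.83576294 -0.50758407] -0.041417253698982345 [[371.49873757   0.         315.43976197]
 [  0.         371.49873757 196.15463924]
 [  0.           0.           1.        ]]
top [ 277.52478614   -3.56874959 1533.5973098 ] [ 0.18976104 -0.00302547 -0.98182564] -0.024526969078864737 [[466.94744624   0.         317.8617375 ]
 [  0.         466.94744624 205.15133829]
 [  0.           0.           1.        ]]
{'clock': 0.1, 'qpos': array([ 1.14620674,  0.62926527,  0.03845027,  1.51825471, -0.02700478,
        0.99630203, -0.02000821]), 'qd': array([ 1.48287525e-03, -3.05942209e-03, -7.85530568e-05, -1.60039654e-03,
       -6.37556442e-05, -1.05659334e-03, -7.23699443e-05]), 'tau': array([ 3.32822630e-03, -5.64544916e+01,  1.23069238e+00, -1.93978482e+01,
        1.13729303e-02,  5.36984880e-03,  1.26031964e-05]), 'eef_pos': array([ 228.07404513, -608.07990721,  230.47785346]), 'tool_rot': array([-1.5708132 ,  0.00171122, -1.21202173]), 'force': array([-0.81920151,  0.58319119, -0.13052462]), 'torque': array([ 0.00187048, -0.02822875, -0.02987396]), 'width': 84.91515659903116}
```

View pics/side0.png

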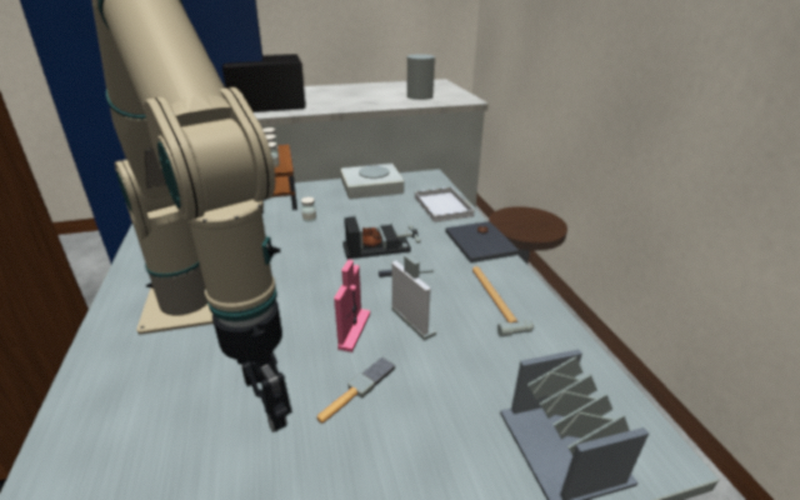

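View pics/top0.png

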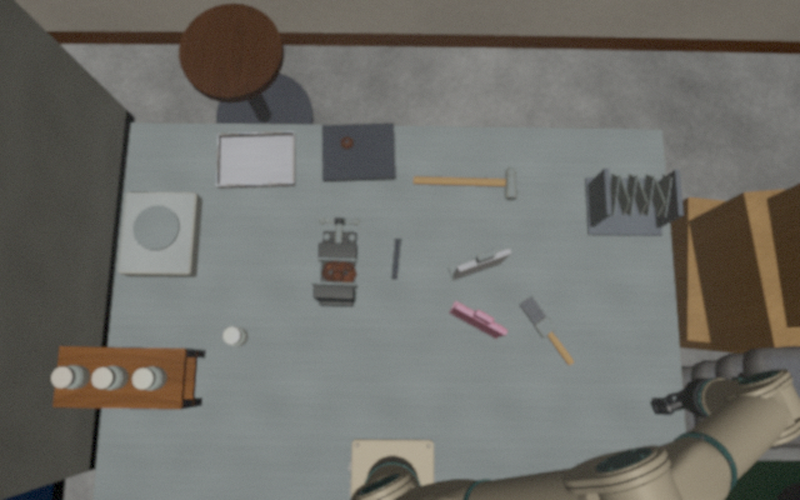

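```bash
python3 - <<'E'
from h import *
a=img('side');b=img('top')
A=cv2.resize(a['image'][150:290,250:370],None,fx=4,fy=4,interpolation=cv2.INTER_CUBIC)
B=cv2.resize(b['image'][160:280,240:420],None,fx=3.8,fy=3.8,interpolation=cv2.INTER_CUBIC)
c=np.zeros((560,480,3),np.uint8);c[:A.shape[0],:A.shape[1]]=A[:560,:480]
cv2.imwrite('pics/zs.png',c[:,:,::-1]);cv2.imwrite('pics/zt.png',B[:,:,::-1])
E
```

```text
(no output)
```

View pics/zs.png

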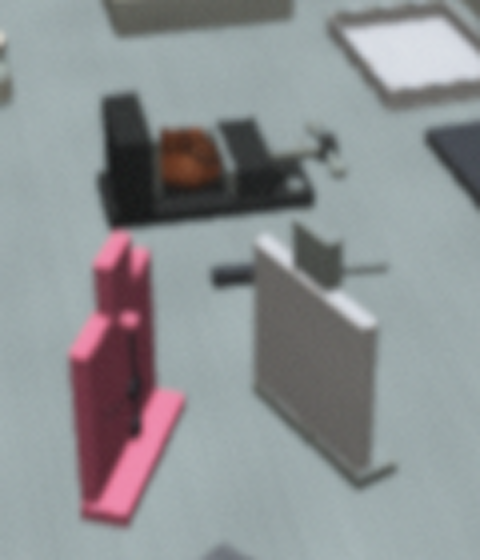

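View pics/zt.png

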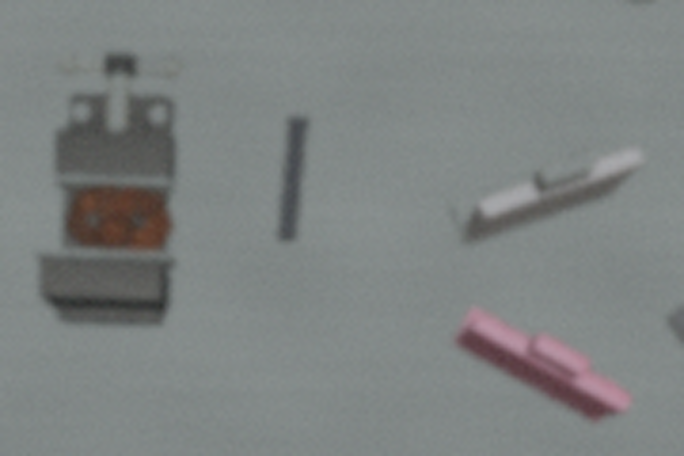

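```bash
python3 - <<'E'
from h import *
a=img('side');b=img('top')
S=lambda x,y:(x/4+250-.375,y/4+150-.375); T=lambda x,y:(x/3.8+240-.37,y/3.8+160-.37)
p=two(a,S(318,233),b,T(565,175));print('tab',p)
print('tab z188 top',onz(b,T(565,173),188),'side',onz(a,S(318,233),188))
for n,s,t in(('plL',S(258,238),T(478,213)),('plR',S(374,325),T(641,155)),('tabL',S(296,225),T(540,185)),('tabR',S(342,242),T(590,168))):
    print(n,two(a,s,b,t),onz(b,t,146)if n<'t' else '')
for n,t in(('jawL',T(40,256)),('jawR',T(170,262))): print(n,onz(b,t,100))
for n,s in(('jawnearR',S(152,95)),('jawbackR',S(105,97))): print(n,onz(a,s,100))
def cr(d,x0,y0,x1,y1,f):
    m=d['image'][y0:y1,x0:x1].astype(float); m=np.clip((m-m.min())*255/(np.percentile(m,99)-m.min()),0,255).astype(np.uint8)
    return cv2.resize(m,None,fx=f,fy=f,interpolation=cv2.INTER_CUBIC)
A=cr(a,270,165,345,210,8);B=cr(b,245,205,295,255,6)
c=np.zeros((360+300,600,3),np.uint8);c[:360,:600]=A;c[360:,:300]=B
# average several top frames for noise
cv2.imwrite('pics/ore.png',cv2.resize(c,(545,600))[:,:,::-1])
E
```

```text
tab (array([ 541.8740945 , -215.99650971,  182.33062191]), np.float64(4.006767390494877))
tab z188 top [ 540.33144821 -214.76910544  188.        ] side [ 541.4423764  -224.25379746  188.        ]
plL (array([ 516.04712754, -152.01424428,  143.09092803]), np.float64(0.5530010195031426)) [ 515.27028664 -151.66471989  146.        ]
plR (array([ 564.59504327, -282.59590198,  146.15589153]), np.float64(1.2284831916430752)) [ 564.00848242 -282.50019289  146.        ]
tabL (array([ 532.76646115, -196.62711438,  178.99788966]), np.float64(0.8751841049101391)) 
tabR (array([ 550.26910161, -235.74738201,  184.98361334]), np.float64(10.215645180108476)) 
jawL [482.87812882 200.92218657 100.        ]
jawR [479.35214891  94.81235405 100.        ]
jawnearR [495.55483159 182.4690467  100.        ]
jawbackR [451.71977209 189.18694335 100.        ]
```

View pics/ore.png

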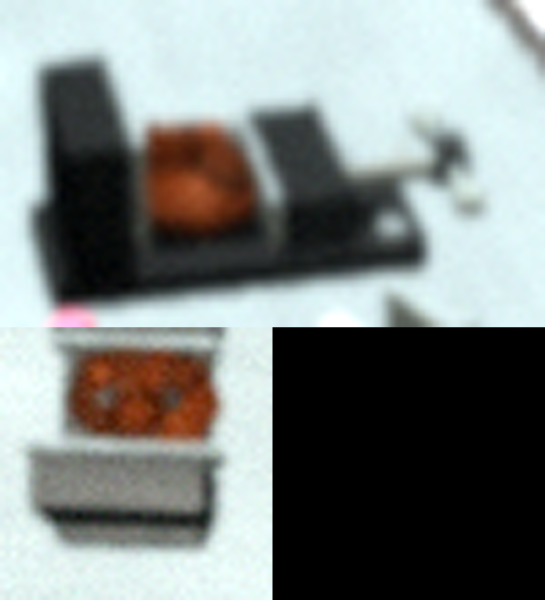

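```bash
cat >> h.py <<'E'
def rpy2R(r): return R.from_euler('xyz',r)
DOWN=R.from_euler('x',-np.pi/2)
def tgt(yaw,tilt=0):  # gauge yaw, tilt a: gauge turned -a about its own x ; tool x = gauge x
    return R.from_euler('z',yaw)*R.from_euler('x',-tilt)*DOWN
def plan(p,Rt,n=None):
    s=readout.read_state(); R0=rpy2R(s['tool_rot']); d=np.array(p)-s['eef_pos']; w=(R0.inv()*Rt).as_rotvec()
    m=max(np.linalg.norm(d)/38,np.degrees(np.linalg.norm(w))/4.9); n=n or max(1,int(np.ceil(m)))
    print('clock %.2f pos'%s['clock'],s['eef_pos'].round(1),'rpy',s['tool_rot'].round(3),'F',s['force'].round(1),'T',s['torque'].round(2),'w %.1f'%s['width'],'d',d.round(1),'n',n)
    for k in range(n):
        Rk=R0*R.from_rotvec(w*k/n); print(np.r_[Rk.inv().apply(d/n)/40,np.degrees(w/n)/5].round(3).tolist(),end=',\n')
E
python3 - <<'E'
from h import *
b=img('top')
g=np.mean([img('top')['image'].astype(float) for _ in range(6)],0)
np.save('top.npy',g)
G=g.mean(2); G=cv2.GaussianBlur(G,(0,0),.7); dy=np.gradient(G,axis=0)
# strongest edges per row band
for nm,r0,r1,sg in(('rowprof',0,0,0),):
    for c in (255,260,265,270,275,280): print(c,G[206:246,c].round().astype(int).tolist())
plan([541,-217,245],tgt(.36))
E
```

```text
255 [115, 116, 114, 118, 124, 128, 129, 129, 129, 129, 128, 126, 126, 126, 126, 125, 125, 125, 126, 126, 120, 107, 94, 89, 89, 90, 91, 91, 92, 92, 89, 79, 66, 61, 69, 86, 101, 111, 120, 128]
260 [111, 108, 95, 81, 72, 68, 66, 65, 64, 63, 62, 62, 62, 62, 62, 64, 68, 76, 89, 104, 111, 104, 92, 87, 88, 90, 91, 91, 92, 93, 90, 81, 66, 57, 60, 72, 82, 89, 99, 115]
265 [105, 104, 91, 74, 66, 65, 67, 68, 68, 68, 71, 72, 70, 67, 63, 60, 59, 63, 76, 96, 109, 106, 94, 87, 88, 90, 91, 92, 93, 94, 91, 83, 70, 59, 59, 72, 83, 88, 97, 112]
270 [103, 105, 94, 78, 68, 65, 65, 67, 67, 66, 63, 62, 64, 67, 68, 67, 65, 65, 73, 90, 104, 104, 95, 89, 88, 89, 91, 92, 93, 94, 93, 87, 75, 62, 60, 71, 83, 88, 94, 109]
275 [106, 110, 101, 82, 69, 65, 65, 64, 64, 64, 64, 64, 63, 62, 64, 66, 67, 68, 76, 90, 103, 104, 95, 88, 87, 88, 89, 91, 93, 94, 94, 90, 78, 63, 58, 67, 79, 85, 92, 107]
280 [105, 111, 104, 88, 75, 67, 64, 62, 62, 62, 64, 66, 68, 70, 70, 69, 69, 70, 75, 89, 102, 105, 96, 88, 85, 86, 87, 89, 91, 92, 92, 89, 78, 64, 57, 64, 76, 85, 93, 108]
clock 0.65 pos [ 228.3 -608.6  231.3] rpy [-1.571 -0.   
[... 203 characters left out ...]
948, 0.0],
[-0.189, -0.018, 0.632, -0.0, -0.948, 0.0],
[-0.136, -0.018, 0.645, -0.0, -0.948, 0.0],
[-0.082, -0.018, 0.654, -0.0, -0.948, 0.0],
[-0.028, -0.018, 0.659, -0.0, -0.948, 0.0],
[0.027, -0.018, 0.659, -0.0, -0.948, 0.0],
[0.081, -0.018, 0.654, -0.0, -0.948, 0.0],
[0.135, -0.018, 0.645, -0.0, -0.948, 0.0],
[0.188, -0.018, 0.632, -0.0, -0.948, 0.0],
[0.24, -0.018, 0.614, -0.0, -0.948, 0.0],
[0.29, -0.018, 0.592, -0.0, -0.948, 0.0],
[0.338, -0.018, 0.566, -0.0, -0.948, 0.0],
[0.383, -0.018, 0.537, -0.0, -0.948, 0.0],
[0.426, -0.018, 0.503, -0.0, -0.948, 0.0],
[0.466, -0.018, 0.466, -0.0, -0.948, 0.0],
[0.503, -0.018, 0.426, -0.0, -0.948, 0.0],
[0.537, -0.018, 0.383, -0.0, -0.948, 0.0],
```

Call:
{"method": "apply_moves", "body": {
  "commands": [
    [[-0.338, -0.04, 0.566, 0, -0.948, 0], [-0.29, -0.04, 0.592, 0, -0.948, 0], [-0.24, -0.04, 0.614, 0, -0.948, 0], [-0.189, -0.03, 0.632, 0, -0.948, 0], [-0.136, -0.02, 0.645, 0, -0.948, 0], [-0.082, -0.02, 0.654, 0, -0.948, 0], [-0.028, -0.02, 0.659, 0, -0.948, 0], [0.027, -0.02, 0.659, 0, -0.948, 0]]
  ],
  "claw": 85
}}

```text
clock: 1.32
eef_pos: [356.3, -443.3, 239.8]
tool_rot: [-1.579, 0.0, -0.535]
force: [0.3, 0.3, 0.3]
width: 84.9
```

Call:
{"method": "apply_moves", "body": {
  "commands": [
    [[0.081, -0.02, 0.654, 0, -0.948, 0], [0.135, -0.02, 0.645, 0, -0.948, 0], [0.188, -0.02, 0.632, 0, -0.948, 0], [0.24, -0.02, 0.614, 0, -0.948, 0], [0.29, -0.02, 0.592, 0, -0.948, 0], [0.338, -0.02, 0.566, 0, -0.948, 0], [0.383, -0.02, 0.537, 0, -0.948, 0], [0.426, -0.02, 0.503, 0, -0.948, 0]]
  ]
}}

```text
clock: 1.98
eef_pos: [488.7, -266.7, 246.6]
tool_rot: [-1.581, 0.003, 0.16]
force: [0.3, 0.2, 0.5]
width: 84.9
```

```bash
python3 - <<'E'
from h import *
plan([541,-217,235],tgt(.36))
E
```

```text
clock 1.98 pos [ 488.7 -266.7  246.6] rpy [-1.581  0.003  0.16 ] F [0.3 0.2 0.5] T [ 0.04 -0.04  0.04] w 84.9 d [ 52.3  49.7 -11.6] n 3
[0.497, 0.092, 0.34, 0.038, -0.766, -0.017],
[0.518, 0.093, 0.306, 0.038, -0.766, -0.017],
[0.537, 0.095, 0.271, 0.038, -0.766, -0.017],
```

Call:
{"method": "apply_moves", "body": {
  "commands": [
    [[0.497, 0.09, 0.34, 0.04, -0.77, -0.02], [0.518, 0.09, 0.306, 0.04, -0.77, -0.02], [0.537, 0.09, 0.271, 0.04, -0.77, -0.02], [0, 0, 0, 0, 0, 0]]
  ]
}}

```text
clock: 2.32
eef_pos: [547.2, -207.5, 236.9]
tool_rot: [-1.57, -0.008, 0.383]
force: [0.4, 0.0, 0.4]
width: 85.0
```

```bash
python3 - <<'E'
from h import *
plan([541,-217,153],tgt(.36))
E
```

```text
clock 2.32 pos [ 547.2 -207.5  236.9] rpy [-1.57  -0.008  0.383] F [0.4 0.  0.4] T [-0.01 -0.02 -0.04] w 85.0 d [ -6.2  -9.5 -83.9] n 3
[-0.083, 0.698, -0.055, -0.004, 0.088, 0.029],
[-0.08, 0.699, -0.055, -0.004, 0.088, 0.029],
[-0.078, 0.699, -0.056, -0.004, 0.088, 0.029],
```

Call:
{"method": "apply_moves", "body": {
  "commands": [
    [[-0.15, 0.1, -0.11, 0, 0.18, 0.05], [-0.07, 0.3, -0.05, 0, 0.08, 0.03], [0, 0.5, 0, 0, 0, 0], [0, 0.5, 0, 0, 0, 0], [0, 0.4, 0, 0, 0, 0], [0, 0.2, 0, 0, 0, 0], [0, 0, 0, 0, 0, 0]]
  ]
}}

```text
clock: 2.9
eef_pos: [535.7, -225.4, 150.8]
tool_rot: [-1.574, 0.006, 0.344]
force: [0.1, 0.9, 0.1]
width: 84.9
```

```bash
python3 - <<'E'
from h import *
plan([541,-217,153],tgt(.36))
E
```

```text
clock 2.90 pos [ 535.7 -225.4  150.8] rpy [-1.574  0.006  0.344] F [0.1 0.9 0.1] T [-0.    0.03 -0.01] w 84.9 d [5.3 8.4 2.2] n 1
[0.197, -0.056, 0.153, 0.039, -0.182, -0.067],
```

Call:
{"method": "apply_moves", "body": {
  "commands": [
    [[0.1, -0.03, 0.08, 0.02, -0.1, -0.04], [0.05, 0, 0.04, 0, -0.05, 0], [0, 0, 0, 0, 0, 0], [0, 0, 0, 0, 0, 0]]
  ]
}}

```text
clock: 3.23
eef_pos: [539.2, -220.8, 153.1]
tool_rot: [-1.574, 0.002, 0.354]
force: [-0.4, -0.3, 0.1]
width: 84.9
```

```bash
python3 - <<'E'
from h import *
plan([541,-217,153],tgt(.36))
b=img('top');a=img('side');s=readout.read_state()
m=lambda d,p,w:d['image'][int(p[1])-w:int(p[1])+w,int(p[0])-w:int(p[0])+w]
P=s['eef_pos'];
A=cv2.resize(m(a,proj(a,P),45),(400,400),interpolation=cv2.INTER_CUBIC);B=cv2.resize(m(b,proj(b,P),35),(400,400),interpolation=cv2.INTER_CUBIC)
cv2.imwrite('pics/gr.png',np.hstack([A,B])[:,:,::-1])
E
```

```text
clock 3.23 pos [ 539.2 -220.8  153.1] rpy [-1.574  0.002  0.354] F [-0.4 -0.3  0.1] T [ 0.02 -0.01  0.  ] w 84.9 d [ 1.8  3.8 -0.1] n 1
[0.075, 0.002, 0.075, 0.035, -0.07, -0.026],
```

View pics/gr.png

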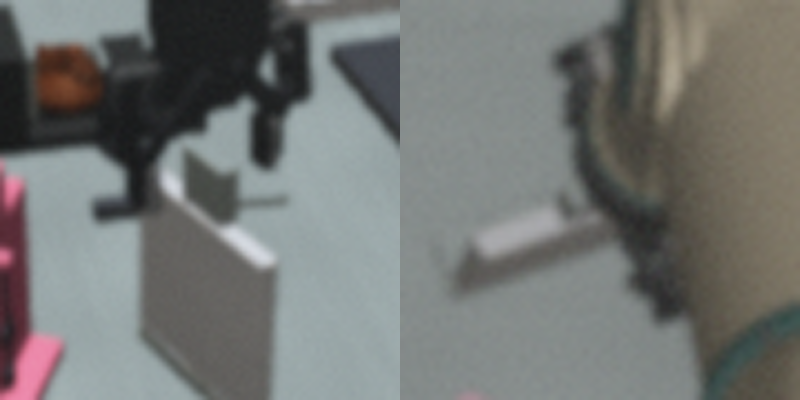

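Call:
{"method": "apply_moves", "body": {
  "commands": [
    [[0.03, 0, 0.07, 0, -0.03, 0], [0, 0, 0, 0, 0, 0], [0, 0, 0, 0, 0, 0], [0, 0, 0, 0, 0, 0], [0, 0, 0, 0, 0, 0], [0, 0, 0, 0, 0, 0], [0, 0, 0, 0, 0, 0], [0, 0, 0, 0, 0, 0]]
  ],
  "claw": 5
}}

```text
clock: 4.0
eef_pos: [541.1, -217.3, 154.7]
tool_rot: [-1.576, -0.001, 0.357]
force: [0.5, 0.8, 1.1]
width: 13.3
```

Call:
{"method": "apply_moves", "body": {
  "commands": [
    [[0, 0, 0, 0, 0, 0], [0, 0, 0, 0, 0, 0], [0, 0, 0, 0, 0, 0], [0, 0, 0, 0, 0, 0], [0, 0, 0, 0, 0, 0], [0, 0, 0, 0, 0, 0]]
  ]
}}

```text
clock: 4.5
eef_pos: [541.1, -217.3, 154.7]
tool_rot: [-1.576, -0.001, 0.357]
force: [0.6, -0.2, 0.1]
width: 13.1
```

Call:
{"method": "apply_moves", "body": {
  "commands": [
    [[0, -0.2, 0, 0, 0, 0], [0, -0.4, 0, 0, 0, 0], [0, -0.6, 0, 0, 0, 0], [0, -0.7, 0, 0, 0, 0], [0, -0.7, 0, 0, 0, 0], [0, -0.6, 0, 0, 0, 0], [0, -0.3, 0, 0, 0, 0], [0, 0, 0, 0, 0, 0]]
  ]
}}

```text
clock: 5.17
eef_pos: [534.1, -215.6, 297.0]
tool_rot: [-1.564, 0.014, 0.358]
force: [-0.1, -0.5, -3.9]
width: 12.7
```

```bash
python3 - <<'E'
from h import *
plan([400,-550,310],tgt(-1.78),32)
E
```

```text
clock 5.17 pos [ 534.1 -215.6  297. ] rpy [-1.564  0.014  0.358] F [-0.1 -0.5 -3.9] T [ 0.05 -0.05 -0.  ] w 12.7 d [-134.1 -334.4   13. ] n 32
[-0.19, -0.009, -0.208, 0.004, 0.766, -0.005],
[-0.176, -0.009, -0.22, 0.004, 0.766, -0.005],
[-0.16, -0.009, -0.231, 0.004, 0.766, -0.005],
[-0.145, -0.009, -0.242, 0.004, 0.766, -0.005],
[-0.128, -0.009, -0.251, 0.004, 0.766, -0.005],
[-0.111, -0.01, -0.259, 0.004, 0.766, -0.005],
[-0.094, -0.01, -0.265, 0.004, 0.766, -0.005],
[-0.076, -0.01, -0.271, 0.004, 0.766, -0.005],
[-0.057, -0.01, -0.276, 0.004, 0.766, -0.005],
[-0.039, -0.01, -0.279, 0.004, 0.766, -0.005],
[-0.02, -0.01, -0.281, 0.004, 0.766, -0.005],
[-0.001, -0.01, -0.281, 0.004, 0.766, -0.005],
[0.017, -0.01, -0.281, 0.004, 0.766, -0.005],
[0.036, -0.011, -0.279, 0.004, 0.766, -0.005],
[0.055, -0.011, -0.276, 0.004, 0.766, -0.005],
[0.073, -0.011, -0.272, 0.004, 0.766, -0.005],
[0.091, -0.011, -0.266, 0.004, 0.766, -0.005],
[0.109, -0.011, -0.26, 0.004, 0.766, -0.005],
[0.126, -0.011, -0.252, 0.004, 0.766, -0.005],
[0.142, -0.011, -0.243, 0.004, 0.766, -0.005],
[0.158, -0.011, -0.233, 0.004, 0.766, -0.005],
[0.173, -0.011, -0.222, 0.004, 0.766, -0.005],
[0.188, -0.011, -0.21, 0.004, 0.766, -0.005],
[0.201, -0.011, -0.197, 0.004, 0.766, -0.005],
[0.214, -0.011, -0.183, 0.004, 0.766, -0.005],
[0.226, -0.011, -0.168, 0.004, 0.766, -0.005],
[0.236, -0.011, -0.153, 0.004, 0.766, -0.005],
[0.246, -0.011, -0.136, 0.004, 0.766, -0.005],
[0.255, -0.011, -0.12, 0.004, 0.766, -0.005],
[0.262, -0.01, -0.102, 0.004, 0.766, -0.005],
[0.268, -0.01, -0.085, 0.004, 0.766, -0.005],
[0.273, -0.01, -0.067, 0.004, 0.766, -0.005],
```

Call:
{"method": "apply_moves", "body": {
  "commands": [
    [[-0.19, -0.01, -0.21, 0, 0.77, 0], [-0.18, -0.01, -0.22, 0, 0.77, 0], [-0.16, -0.01, -0.23, 0, 0.77, 0], [-0.145, -0.01, -0.24, 0, 0.77, 0], [-0.13, -0.01, -0.25, 0, 0.77, 0], [-0.11, -0.01, -0.26, 0, 0.77, 0], [-0.09, -0.01, -0.265, 0, 0.77, 0], [-0.08, -0.01, -0.27, 0, 0.77, 0]]
  ]
}}

```text
clock: 5.83
eef_pos: [492.8, -295.8, 292.8]
tool_rot: [-1.566, 0.032, -0.196]
force: [0.0, -0.4, -3.9]
width: 13.5
```

Call:
{"method": "apply_moves", "body": {
  "commands": [
    [[-0.06, -0.01, -0.276, 0, 0.77, 0], [-0.04, -0.01, -0.28, 0, 0.77, 0], [-0.02, -0.01, -0.28, 0, 0.77, 0], [0, -0.01, -0.28, 0, 0.77, 0], [0.02, -0.01, -0.28, 0, 0.77, 0], [0.04, -0.01, -0.28, 0, 0.77, 0], [0.055, -0.01, -0.276, 0, 0.77, 0], [0.07, -0.01, -0.27, 0, 0.77, 0]]
  ]
}}

```text
clock: 6.5
eef_pos: [446.5, -377.7, 284.1]
tool_rot: [-1.589, 0.054, -0.761]
force: [0.4, -0.1, -4.3]
width: 12.8
```

Call:
{"method": "apply_moves", "body": {
  "commands": [
    [[0.09, -0.01, -0.266, 0, 0.77, 0], [0.11, -0.01, -0.26, 0, 0.77, 0], [0.126, -0.01, -0.25, 0, 0.77, 0], [0.14, -0.01, -0.24, 0, 0.77, 0], [0.16, -0.01, -0.23, 0, 0.77, 0], [0.17, -0.01, -0.22, 0, 0.77, 0], [0.19, -0.01, -0.21, 0, 0.77, 0], [0.2, -0.01, -0.2, 0, 0.77, 0]]
  ]
}}

```text
clock: 7.17
eef_pos: [399.5, -456.6, 274.7]
tool_rot: [-1.629, 0.057, -1.326]
force: [0.3, 0.5, -3.2]
width: 13.2
```

Call:
{"method": "apply_moves", "body": {
  "commands": [
    [[0.214, -0.01, -0.18, 0, 0.77, 0], [0.226, -0.01, -0.17, 0, 0.77, 0], [0.236, -0.01, -0.15, 0, 0.77, 0], [0.246, -0.01, -0.136, 0, 0.7, 0], [0.2, -0.01, -0.1, 0, 0.5, 0], [0.1, 0, -0.05, 0, 0.3, 0], [0, 0, 0, 0, 0, 0], [0, 0, 0, 0, 0, 0]]
  ]
}}

```text
clock: 7.83
eef_pos: [365.0, -507.0, 264.2]
tool_rot: [-1.663, 0.047, -1.681]
force: [0.5, 0.1, -4.2]
width: 13.4
```

Call:
{"method": "apply_moves", "body": {
  "commands": [
    [[0, 0, 0, 0, 0, 0], [0, 0, 0, 0, 0, 0], [0, 0, 0, 0, 0, 0], [0, 0, 0, 0, 0, 0], [0, 0, 0, 0, 0, 0], [0, 0, 0, 0, 0, 0], [0, 0, 0, 0, 0, 0], [0, 0, 0, 0, 0, 0]]
  ]
}}

```text
clock: 8.5
eef_pos: [367.5, -503.3, 263.6]
tool_rot: [-1.662, 0.051, -1.673]
force: [0.5, -0.4, -4.4]
width: 13.0
```

```bash
python3 - <<'E'
from h import *
s=readout.read_state();print(s['clock'],s['eef_pos'].round(1),s['tool_rot'].round(3),s['qpos'].round(2),s['force'].round(1),s['torque'].round(2))
Rt=rpy2R(s['tool_rot']); Rg=Rt*DOWN.inv(); print(Rg.as_euler('ZYX'))
# gauge frame: grip tab centre 168 above foot; TCP at ~154.. above foot
a=img('side'); g=np.mean([a['image'].astype(float)]+[img('side')['image'].astype(float) for _ in range(7)],0)
np.save('side1.npy',g); c=proj(a,s['eef_pos']+[0,0,-70]); print(c)
x,y=map(int,c); w=55
cv2.imwrite('pics/dial.png',cv2.resize(g[y-w:y+w,x-w:x+w].astype(np.uint8),(600,600),interpolation=cv2.INTER_CUBIC)[:,:,::-1]); print(x-w,y-w,600/110)
E
```

```text
8.5 [ 367.5 -503.3  263.6] [-1.662  0.051 -1.673] [ 0.79  0.62  0.15  1.46 -0.06  1.17 -0.73] [ 0.5 -0.4 -4.4] [-0.18 -0.18 -0.02]
[-1.67339604  0.05125087 -0.09099362]
[284.72525208 287.21001716]
229 232 5.454545454545454
```

View pics/dial.png

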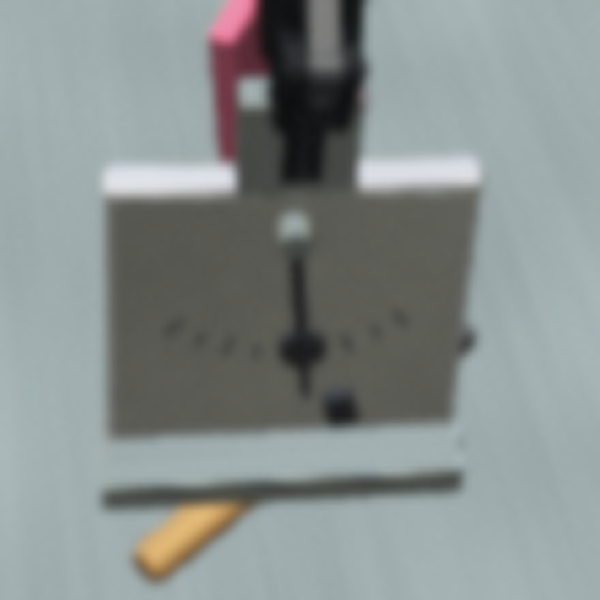

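```bash
python3 - <<'E'
from h import *
s=readout.read_state(); Rg=rpy2R(s['tool_rot'])*DOWN.inv(); a=img('side')
O=s['eef_pos']-Rg.apply([10,0,154.7])
def gp(u,v,x):
    c,r=ray(a,((u+.5)/5.4545+229-.5,(v+.5)/5.4545+232-.5)); c=Rg.inv().apply(c-O); r=Rg.inv().apply(r); return (c+r*(x-c[0])/r[0]).round(1)
for n,u,v,x in(('pivot',294,226,12),('bob',302,348,16),('tip',306,396,16),('mark',340,406,12),('markL',324,402,12),('markR',356,410,12),('TLfront',108,196,12),('TRfront',480,187,12),('plBL',112,436,12),('plBR',452,422,12),('footTL',103,490,36),('footTR',462,474,36),('footBL',103,506,36),('footBR',461,489,36),('tabBL',238,192,17),('tabBR',357,189,17)):
    print(n,gp(u,v,x))
E
```

```text
pivot [1.200e+01 1.000e-01 1.242e+02]
bob [16.   5.8 63.7]
tip [16.   8.8 36.5]
mark [12.  23.1 25.1]
markL [12.  16.6 27.9]
markR [12.  29.6 22.3]
TLfront [ 12.  -66.8 141.5]
TRfront [ 12.   67.4 141.1]
plBL [ 12.  -65.6  13.4]
plBR [12.  69.  12.5]
footTL [ 36.  -68.9  11.5]
footTR [36.  69.9 10.3]
footBL [ 36.  -68.9   2. ]
footBR [36.  70.4  1.2]
tabBL [ 17.  -21.2 146.6]
tabBR [ 17.   21.3 146.6]
```

Call:
{"method": "apply_moves", "body": {
  "commands": [
    [[0, 0, 0, -0.4, 0, 0], [0, 0, 0, -0.5, 0, 0], [0, 0, 0, -0.5, 0, 0], [0, 0, 0, -0.2, 0, 0], [0, 0, 0, 0, 0, 0], [0, 0, 0, 0, 0, 0], [0, 0, 0, 0, 0, 0], [0, 0, 0, 0, 0, 0]]
  ]
}}

```text
clock: 9.62
eef_pos: [366.8, -504.0, 263.8]
tool_rot: [-1.803, 0.051, -1.676]
force: [-0.2, -0.4, -4.7]
width: 13.5
```

Call:
{"method": "apply_moves", "body": {
  "commands": [
    [[0, 0, 0, 0, 0, 0], [0, 0, 0, 0, 0, 0], [0, 0, 0, 0, 0, 0], [0, 0, 0, 0, 0, 0], [0, 0, 0, 0, 0, 0], [0, 0, 0, 0, 0, 0], [0, 0, 0, 0, 0, 0], [0, 0, 0, 0, 0, 0]]
  ]
}}

```text
clock: 10.28
eef_pos: [364.9, -504.9, 265.0]
tool_rot: [-1.802, 0.049, -1.679]
force: [-0.7, -0.1, -3.9]
width: 13.1
```

```bash
python3 - <<'E'
from h import *
s=readout.read_state();print(s['clock'],s['eef_pos'].round(1),s['tool_rot'].round(3))
Rg=rpy2R(s['tool_rot'])*DOWN.inv(); print(Rg.as_euler('ZYX'))
a=img('side'); g=np.mean([a['image'].astype(float)]+[img('side')['image'].astype(float) for _ in range(9)],0)
O=s['eef_pos']-Rg.apply([10,0,156.7])
# rectify dial plane x=16 : y -75..75, z 0..150, 4px/mm
Y,Z=np.meshgrid(np.arange(-75,75,.25),np.arange(150,0,-.25))
P=O+Rg.apply(np.c_[np.full(Y.size,16.),Y.ravel(),Z.ravel()])
uv=np.array([proj(a,p) for p in P]).astype(np.float32).reshape(*Y.shape,2)
m=cv2.remap(g.astype(np.float32),uv[...,0],uv[...,1],cv2.INTER_CUBIC)
cv2.imwrite('pics/rect.png',np.clip(m*1.3,0,255).astype(np.uint8)[:,:,::-1])
E
```

```text
10.2833 [ 364.9 -504.9  265. ] [-1.802  0.049 -1.679]
[-1.67923973  0.04949989 -0.23083212]
```

View pics/rect.png

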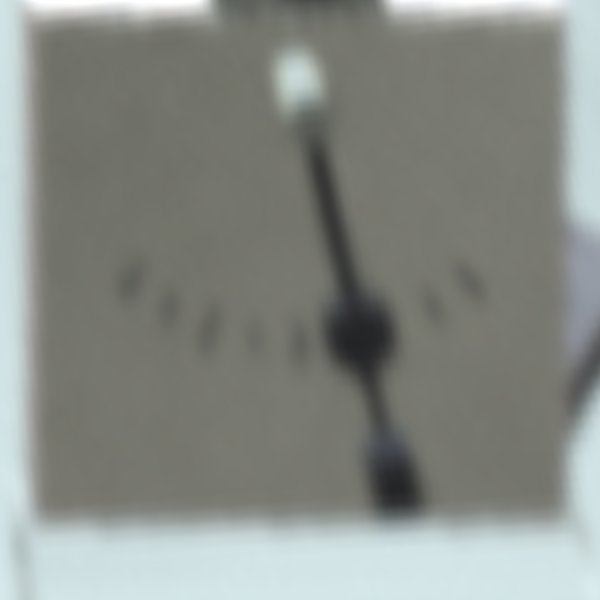

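```bash
python3 - <<'E'
from h import *
b=img('top')
L=onz(b,(254,223.9),100);Rr=onz(b,(283,224.8),100);print(L,Rr,'yaw',-np.arctan2(L[0]-Rr[0],L[1]-Rr[1]))
for c,r in((260,224),(265,224.4),(270,224.5),(280,224.65)): print(onz(b,(c,r),100).round(1))
for c,r in((260,237.4),(270,237.9),(280,238.2)): print('back',onz(b,(c,r),100).round(1))
print('orecrest',onz(b,(245+138/5.45,205+(412-327)/5.45),78), onz(b,(245+68/5.45,218),70),onz(b,(245+218/5.45,218),70))
plan([495+60,-150,330],tgt(-.035),34)
E
```

```text
[492.7359139  189.37981531 100.        ] [491.11047484  99.35363088 100.        ] yaw -0.01805321954142086
[492.7 170.8 100. ]
[491.6 155.2 100. ]
[491.5 139.7 100. ]
[491.5 108.7 100. ]
back [450.9 169.3 100. ]
back [449.8 138.4 100. ]
back [449.2 107.5 100. ]
orecrest [507.2505097  141.26657016  78.        ] [516.30996571 183.09702378  70.        ] [517.47001914  95.73245393  70.        ]
clock 10.83 pos [ 364.9 -504.8  265. ] rpy [-1.802  0.05  -1.679] F [-0.7 -0.2 -3.9] T [-0.12 -0.51  0.04] w 13.1 d [190.1 354.8  65. ] n 34
[-0.277, -0.059, 0.1, 0.046, -0.549, -0.077],
[-0.271, -0.06, 0.113, 0.046, -0.549, -0.077],
[-0.265, -0.061, 0.126, 0.046, -0.549, -0.077],
[-0.258, -0.063, 0.139, 0.046, -0.549, -0.077],
[-0.251, -0.064, 0.152, 0.046, -0.549, -0.077],
[-0.243, -0.065, 0.164, 0.046, -0.549, -0.077],
[-0.234, -0.066, 0.175, 0.046, -0.549, -0.077],
[-0.225, -0.066, 0.187, 0.046, -0.549, -0.077],
[-0.215, -0.067, 0.198, 0.046, -0.549, -0.077],
[-0.205, -0.068, 0.208, 0.046, -0.549, -0.077],
[-0.195, -0.068, 0.218, 0.046, -0.549, -0.077],
[-0.183, -0.069, 0.227, 0.046, -0.549, -
[... 347 characters left out ...]
081, -0.068, 0.281, 0.046, -0.549, -0.077],
[-0.067, -0.067, 0.284, 0.046, -0.549, -0.077],
[-0.053, -0.066, 0.288, 0.046, -0.549, -0.077],
[-0.039, -0.065, 0.29, 0.046, -0.549, -0.077],
[-0.024, -0.064, 0.292, 0.046, -0.549, -0.077],
[-0.01, -0.063, 0.293, 0.046, -0.549, -0.077],
[0.005, -0.062, 0.293, 0.046, -0.549, -0.077],
[0.019, -0.061, 0.293, 0.046, -0.549, -0.077],
[0.034, -0.06, 0.292, 0.046, -0.549, -0.077],
[0.048, -0.058, 0.29, 0.046, -0.549, -0.077],
[0.062, -0.057, 0.288, 0.046, -0.549, -0.077],
[0.076, -0.055, 0.285, 0.046, -0.549, -0.077],
[0.09, -0.053, 0.281, 0.046, -0.549, -0.077],
[0.104, -0.052, 0.276, 0.046, -0.549, -0.077],
[0.117, -0.05, 0.271, 0.046, -0.549, -0.077],
```

Call:
{"method": "apply_moves", "body": {
  "commands": [
    [[-0.02, -0.39, -0.09, 0, 0, 0], [-0.03, -0.58, -0.14, 0, 0, 0], [-0.03, -0.68, -0.16, 0, 0, 0], [-0.03, -0.58, -0.14, 0.2, -0.3, 0], [0, -0.2, 0, 0.5, -0.6, 0], [0, 0, 0, 0.5, -0.6, 0], [0, 0, 0, 0.4, -0.6, 0], [0, 0, 0, 0.2, -0.6, 0]]
  ]
}}

```text
clock: 11.5
eef_pos: [367.7, -504.2, 367.8]
tool_rot: [-1.625, 0.084, -1.433]
force: [0.3, 0.3, -3.8]
width: 13.3
```

```bash
python3 - <<'E'
from h import *
plan([555,140,360],tgt(-.03),26)
E
```

```text
clock 11.50 pos [ 367.7 -504.2  367.8] rpy [-1.625  0.084 -1.433] F [ 0.3  0.3 -3.8] T [-0.19 -0.19 -0.02] w 13.3 d [187.3 644.2  -7.8] n 26
[-0.586, 0.042, 0.266, -0.006, -0.617, -0.047],
[-0.571, 0.04, 0.297, -0.006, -0.617, -0.047],
[-0.554, 0.037, 0.328, -0.006, -0.617, -0.047],
[-0.536, 0.035, 0.357, -0.006, -0.617, -0.047],
[-0.516, 0.033, 0.385, -0.006, -0.617, -0.047],
[-0.495, 0.03, 0.413, -0.006, -0.617, -0.047],
[-0.472, 0.028, 0.439, -0.006, -0.617, -0.047],
[-0.448, 0.026, 0.463, -0.006, -0.617, -0.047],
[-0.423, 0.024, 0.487, -0.006, -0.617, -0.047],
[-0.396, 0.022, 0.509, -0.006, -0.617, -0.047],
[-0.368, 0.02, 0.53, -0.006, -0.617, -0.047],
[-0.339, 0.018, 0.549, -0.006, -0.617, -0.047],
[-0.309, 0.017, 0.566, -0.006, -0.617, -0.047],
[-0.278, 0.015, 0.582, -0.006, -0.617, -0.047],
[-0.247, 0.014, 0.596, -0.006, -0.617, -0.047],
[-0.214, 0.013, 0.608, -0.006, -0.617, -0.047],
[-0.181, 0.011, 0.619, -0.006, -0.617, -0.047],
[-0.148, 0.01, 0.628, -0.006, -0.617, -0.047],
[-0.114, 0.009, 0.635, -0.006, -0.617, -0.047],
[-0.079, 0.009, 0.64, -0.006, -0.617, -0.047],
[-0.045, 0.008, 0.644, -0.006, -0.617, -0.047],
[-0.01, 0.008, 0.645, -0.006, -0.617, -0.047],
[0.024, 0.007, 0.645, -0.006, -0.617, -0.047],
[0.059, 0.007, 0.642, -0.006, -0.617, -0.047],
[0.093, 0.007, 0.638, -0.006, -0.617, -0.047],
[0.128, 0.007, 0.632, -0.006, -0.617, -0.047],
```

Call:
{"method": "apply_moves", "body": {
  "commands": [
    [[-0.4, 0.03, 0.2, 0, -0.62, -0.05], [-0.57, 0.04, 0.3, 0, -0.62, -0.05], [-0.554, 0.035, 0.33, 0, -0.62, -0.05], [-0.536, 0.03, 0.36, 0, -0.62, -0.05], [-0.516, 0.03, 0.385, 0, -0.62, -0.05], [-0.495, 0.02, 0.41, 0, -0.62, -0.05], [-0.47, 0.02, 0.44, 0, -0.62, -0.05], [-0.45, 0.02, 0.46, 0, -0.62, -0.05]]
  ]
}}

```text
clock: 12.17
eef_pos: [414.5, -316.1, 365.8]
tool_rot: [-1.603, 0.06, -0.996]
force: [0.8, 0.9, -4.0]
width: 12.9
```

Call:
{"method": "apply_moves", "body": {
  "commands": [
    [[-0.42, 0.01, 0.49, 0, -0.62, -0.05], [-0.4, 0.01, 0.51, 0, -0.62, -0.05], [-0.37, 0.01, 0.53, 0, -0.62, -0.05], [-0.34, 0.01, 0.55, 0, -0.62, -0.05], [-0.31, 0.01, 0.566, 0, -0.62, -0.05], [-0.28, 0.01, 0.58, 0, -0.62, -0.05], [-0.25, 0.01, 0.6, 0, -0.62, -0.05], [-0.21, 0.01, 0.61, 0, -0.62, -0.05]]
  ]
}}

```text
clock: 12.83
eef_pos: [466.7, -108.5, 365.4]
tool_rot: [-1.588, 0.033, -0.542]
force: [1.2, 0.0, -3.2]
width: 13.0
```

```bash
python3 - <<'E'
from h import *
plan([530,140,345],tgt(-.03),11)
E
```

```text
clock 12.83 pos [ 466.7 -108.5  365.4] rpy [-1.588  0.033 -0.542] F [ 1.2  0.  -3.2] T [-0.02 -0.1   0.  ] w 13.0 d [ 63.3 248.5 -20.4] n 11
[-0.167, 0.042, 0.559, 0.008, -0.534, -0.038],
[-0.141, 0.042, 0.566, 0.008, -0.534, -0.038],
[-0.114, 0.042, 0.572, 0.008, -0.534, -0.038],
[-0.088, 0.042, 0.576, 0.008, -0.534, -0.038],
[-0.061, 0.043, 0.58, 0.008, -0.534, -0.038],
[-0.034, 0.043, 0.582, 0.008, -0.534, -0.038],
[-0.007, 0.043, 0.583, 0.008, -0.534, -0.038],
[0.02, 0.044, 0.583, 0.008, -0.534, -0.038],
[0.047, 0.044, 0.581, 0.008, -0.534, -0.038],
[0.074, 0.045, 0.578, 0.008, -0.534, -0.038],
[0.1, 0.045, 0.574, 0.008, -0.534, -0.038],
```

Call:
{"method": "apply_moves", "body": {
  "commands": [
    [[-0.167, 0.04, 0.56, 0, -0.53, -0.04], [-0.14, 0.04, 0.566, 0, -0.53, -0.04], [-0.11, 0.04, 0.57, 0, -0.53, -0.04], [-0.08, 0.04, 0.576, 0, -0.53, -0.04], [-0.05, 0.04, 0.58, 0, -0.53, -0.04], [-0.02, 0.04, 0.58, 0, -0.53, -0.04], [0, 0.04, 0.58, 0, -0.53, -0.04], [0.03, 0.04, 0.5, 0, -0.53, -0.04]]
  ]
}}

```text
clock: 13.5
eef_pos: [511.1, 75.3, 352.0]
tool_rot: [-1.586, 0.008, -0.153]
force: [0.0, -0.3, -4.1]
width: 13.5
```

Call:
{"method": "apply_moves", "body": {
  "commands": [
    [[0.06, 0.04, 0.4, 0, -0.5, -0.04], [0.08, 0.03, 0.25, 0, -0.4, 0], [0.05, 0, 0.1, 0, -0.2, 0], [0, 0, 0, 0, 0, 0], [0, 0, 0, 0, 0, 0]]
  ]
}}

```text
clock: 13.92
eef_pos: [522.7, 108.4, 348.1]
tool_rot: [-1.587, 0.008, -0.044]
force: [0.5, -0.6, -4.5]
width: 13.0
```

```bash
python3 - <<'E'
from h import *
plan([512,140,280],tgt(-.03))
E
```

```text
clock 13.92 pos [522.7 108.4 348.1] rpy [-1.587  0.008 -0.044] F [ 0.5 -0.6 -4.5] T [-0.07 -0.02  0.  ] w 13.0 d [-10.7  31.6 -68.1] n 2
[-0.144, 0.847, 0.402, 0.09, -0.08, -0.047],
[-0.144, 0.849, 0.396, 0.09, -0.08, -0.047],
```

Call:
{"method": "apply_moves", "body": {
  "commands": [
    [[-0.05, 0.2, 0.15, 0.1, -0.08, -0.05], [-0.06, 0.35, 0.2, 0.1, -0.08, -0.05], [-0.08, 0.4, 0.2, 0, 0, 0], [-0.08, 0.4, 0.15, 0, 0, 0], [0, 0.2, 0.05, 0, 0, 0], [0, 0, 0, 0, 0, 0], [0, 0, 0, 0, 0, 0]]
  ]
}}

```text
clock: 14.5
eef_pos: [514.8, 127.2, 285.2]
tool_rot: [-1.577, -0.004, -0.048]
force: [0.5, 0.3, -3.9]
width: 13.3
```

```bash
python3 - <<'E'
from h import *
plan([512,140,250],tgt(-.03))
a=img('side');b=img('top')
A=cv2.resize(a['image'][110:220,240:370],(473,400),interpolation=cv2.INTER_CUBIC);B=cv2.resize(b['image'][170:270,230:310],(320,400),interpolation=cv2.INTER_CUBIC)
cv2.imwrite('pics/ap.png',np.hstack([A,B])[:,:,::-1])
E
```

```text
clock 14.50 pos [514.8 127.2 285.2] rpy [-1.577 -0.004 -0.048] F [ 0.5  0.3 -3.9] T [-0.   -0.04 -0.07] w 13.3 d [ -2.8  12.8 -35.2] n 1
[-0.088, 0.878, 0.322, 0.073, -0.208, 0.042],
```

View pics/ap.png

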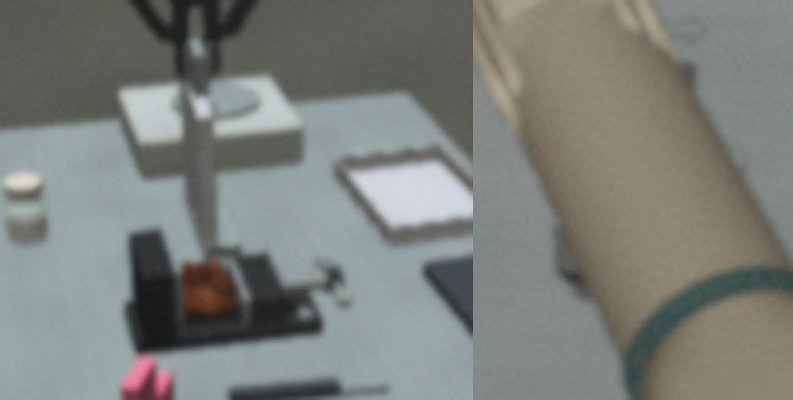

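Call:
{"method": "apply_moves", "body": {
  "commands": [
    [[-0.04, 0.2, 0.15, 0.05, -0.1, 0.03], [-0.03, 0.25, 0.1, 0, -0.08, 0], [0, 0.25, 0.05, 0, 0, 0], [0, 0.12, 0, 0, 0, 0], [0, 0, 0, 0, 0, 0], [0, 0, 0, 0, 0, 0]]
  ]
}}

```text
clock: 15.1
eef_pos: [514.7, 140.3, 251.3]
tool_rot: [-1.571, -0.006, -0.033]
force: [0.0, 0.2, -4.0]
width: 13.2
```

```bash
python3 - <<'E'
from h import *
plan([512,140,245],tgt(-.03))
E
```

```text
clock 15.10 pos [514.7 140.3 251.3] rpy [-1.571 -0.006 -0.033] F [ 0.   0.2 -4. ] T [0.02 0.08 0.02] w 13.2 d [-2.7 -0.3 -6.3] n 1
[-0.068, 0.156, -0.009, 0.001, -0.031, 0.069],
```

Call:
{"method": "apply_moves", "body": {
  "commands": [
    [[-0.04, 0.1, 0, 0, 0, 0.05], [0, 0.1, 0, 0, 0, 0], [0, 0, 0, 0, 0, 0], [0, 0, 0, 0, 0, 0]]
  ]
}}

```text
clock: 15.43
eef_pos: [513.3, 140.2, 242.6]
tool_rot: [-1.571, -0.002, -0.033]
force: [0.1, -0.3, -3.0]
width: 13.0
```

Call:
{"method": "apply_moves", "body": {
  "commands": [
    [[0, 0.04, 0, 0, 0, 0], [0, 0.04, 0, 0, 0, 0], [0, 0.04, 0, 0, 0, 0], [0, 0, 0, 0, 0, 0]]
  ]
}}

```text
clock: 15.77
eef_pos: [514.4, 140.3, 238.9]
tool_rot: [-1.571, -0.005, -0.033]
force: [-0.7, -1.3, -3.2]
width: 13.3
```

Call:
{"method": "apply_moves", "body": {
  "commands": [
    [[0, 0.03, 0, 0, 0, 0], [0, 0.03, 0, 0, 0, 0], [0, 0, 0, 0, 0, 0]]
  ]
}}

```text
clock: 16.02
eef_pos: [515.1, 140.5, 239.0]
tool_rot: [-1.571, -0.007, -0.034]
force: [-0.2, 0.4, -3.4]
width: 12.9
```

Call:
{"method": "apply_moves", "body": {
  "commands": [
    [[-0.06, 0.04, 0, 0, 0, 0.05], [-0.02, 0.04, 0, 0, 0, 0], [0, 0.04, 0, 0, 0, 0]]
  ]
}}

```text
clock: 16.27
eef_pos: [515.6, 140.8, 238.6]
tool_rot: [-1.57, -0.012, -0.034]
force: [-4.6, -2.3, 14.8]
width: 13.1
```

Call:
{"method": "apply_moves", "body": {
  "commands": [
    [[0, 0.04, 0, 0, 0, 0], [0, 0.04, 0, 0, 0, 0]]
  ]
}}

```text
clock: 16.43
eef_pos: [515.3, 140.7, 238.6]
tool_rot: [-1.571, -0.013, -0.035]
force: [-4.1, -1.4, 12.4]
width: 13.1
```

Call:
{"method": "apply_moves", "body": {
  "commands": [
    [[0, -0.06, 0, 0, 0, 0.08], [0, -0.04, 0, 0, 0, 0.08], [0, 0, 0, 0, 0, 0]]
  ]
}}

```text
clock: 16.68
eef_pos: [515.0, 140.9, 242.8]
tool_rot: [-1.57, 0.001, -0.035]
force: [0.1, 0.4, -4.3]
width: 13.1
```

Call:
{"method": "apply_moves", "body": {
  "commands": [
    [[-0.06, 0, 0, 0, 0, 0], [-0.06, 0, 0, 0, 0, 0], [-0.06, 0, 0, 0, 0, 0], [0, 0, 0, 0, 0, 0]]
  ]
}}

```text
clock: 17.02
eef_pos: [506.5, 140.9, 241.0]
tool_rot: [-1.571, 0.004, -0.035]
force: [0.1, 0.1, -3.7]
width: 13.2
```

Call:
{"method": "apply_moves", "body": {
  "commands": [
    [[-0.05, -0.01, 0, 0, 0, -0.03], [-0.05, -0.01, 0, 0, 0, 0], [0, 0, 0, 0, 0, 0]]
  ]
}}

```text
clock: 17.27
eef_pos: [501.6, 141.0, 241.4]
tool_rot: [-1.571, 0.002, -0.035]
force: [0.0, -0.3, -3.0]
width: 12.9
```

Call:
{"method": "apply_moves", "body": {
  "commands": [
    [[-0.04, 0, 0, 0, 0, 0], [-0.04, 0, 0, 0, 0, 0], [0, 0, 0, 0, 0, 0]]
  ]
}}

```text
clock: 17.52
eef_pos: [498.1, 141.1, 241.5]
tool_rot: [-1.571, 0.002, -0.034]
force: [0.3, -0.2, -3.1]
width: 13.1
```

Call:
{"method": "apply_moves", "body": {
  "commands": [
    [[-0.04, 0, 0, 0, 0, 0], [-0.03, 0, 0, 0, 0, 0]]
  ]
}}

```text
clock: 17.68
eef_pos: [496.8, 141.3, 241.8]
tool_rot: [-1.57, -0.002, -0.034]
force: [2.4, -1.2, -5.7]
width: 13.2
```

Call:
{"method": "apply_moves", "body": {
  "commands": [
    [[-0.03, 0, 0, 0, 0, 0], [-0.03, 0, 0, 0, 0, 0]]
  ]
}}

```text
clock: 17.85
eef_pos: [496.2, 141.2, 242.2]
tool_rot: [-1.57, -0.006, -0.034]
force: [2.7, -1.3, -5.2]
width: 13.5
```

```bash
python3 - <<'E'
from h import *
plan([495,140,241],tgt(-.03))
E
```

```text
clock 17.85 pos [496.2 141.2 242.2] rpy [-1.57  -0.006 -0.034] F [ 2.7 -1.3 -5.2] T [-0.09 -1.    0.11] w 13.5 d [-1.2 -1.2 -1.2] n 1
[-0.028, 0.03, -0.032, -0.014, -0.045, 0.067],
```

Call:
{"method": "apply_moves", "body": {
  "commands": [
    [[-0.03, 0.02, -0.01, 0, -0.12, 0.07], [-0.03, 0, 0, 0, 0, 0]]
  ]
}}

```text
clock: 18.02
eef_pos: [495.7, 141.3, 242.3]
tool_rot: [-1.568, -0.004, -0.022]
force: [3.3, -0.3, -6.2]
width: 12.7
```

```bash
cat > st.py <<'E'
from h import *
T=[];F=[]
for _ in range(3):
    s=readout.read_state();T.append(s['torque']);F.append(s['force']);
    img('top')
print('%.2f'%s['clock'],s['eef_pos'].round(1),s['tool_rot'].round(4),'F',np.mean(F,0).round(1),'T',np.mean(T,0).round(2),s['width'].round(1))
E
python3 st.py
```

```text
Traceback (most recent call last):
  File "st.py", line 6, in <module>
    print('%.2f'%s['clock'],s['eef_pos'].round(1),s['tool_rot'].round(4),'F',np.mean(F,0).round(1),'T',np.mean(T,0).round(2),s['width'].round(1))
                                                                                                                             ^^^^^^^^^^^^^^^^
AttributeError: 'float' object has no attribute 'round'
```

```bash
sed -i "s/,s\['width'\].round(1))/)/" st.py; python3 st.py
```

```text
18.27 [495.5 141.4 242.3] [-1.5684 -0.0042 -0.0226] F [ 4.3 -0.1 -3.8] T [-0.16 -1.47  0.14]
```

Call:
{"method": "apply_moves", "body": {
  "commands": [
    [[-0.03, 0.01, 0, 0, -0.15, 0.05], [-0.02, 0, 0, 0, 0, 0]]
  ]
}}

```text
clock: 18.48
eef_pos: [495.4, 141.4, 242.4]
tool_rot: [-1.567, -0.003, -0.011]
force: [5.7, -0.2, -7.2]
width: 13.1
```

```bash
python3 st.py
```

```text
18.58 [495.3 141.3 242.4] [-1.5675 -0.0034 -0.011 ] F [ 5.3 -0.6 -6.2] T [-0.22 -1.84 -0.3 ]
```

Call:
{"method": "apply_moves", "body": {
  "commands": [
    [[-0.01, 0.05, 0, 0.03, 0.07, 0.05], [-0.01, 0.05, 0, 0.02, 0, 0.02], [-0.01, 0.03, 0, 0, 0, 0]]
  ]
}}

```text
clock: 18.88
eef_pos: [496.2, 141.5, 238.5]
tool_rot: [-1.562, -0.001, -0.019]
force: [2.9, -0.6, 8.0]
width: 12.9
```

```bash
python3 st.py
```

```text
18.98 [496.  141.5 238.6] [-1.562e+00 -1.100e-03 -1.830e-02] F [ 3.7 -0.9  3.5] T [-0.35 -1.35 -0.03]
```

Call:
{"method": "apply_moves", "body": {
  "commands": [
    [[-0.015, 0.03, 0.08, -0.23, 0, 0], [-0.015, 0.03, 0.08, -0.23, 0, 0], [-0.015, 0.03, 0.08, -0.23, 0, 0], [-0.015, 0.03, 0.08, -0.23, 0, 0]]
  ]
}}

```text
clock: 19.37
eef_pos: [495.7, 154.2, 238.4]
tool_rot: [-1.644, -0.007, -0.021]
force: [2.7, -1.7, 7.7]
width: 13.4
```

```bash
cat >> st.py <<'E'
Rg=rpy2R(s['tool_rot'])*DOWN.inv(); print('ZYX',Rg.as_euler('ZYX').round(4),'foot pt',(s['eef_pos']+Rg.apply([0,0,-154.7])).round(1), 'crest-line z at y=141.5:',(lambda o,e:(o[2]+e[2]*(141.5-o[1])/e[1]).round(1))(s['eef_pos']+Rg.apply([8,0,-154.7]),Rg.apply([0,1,0])))
E
python3 st.py
```

```text
19.47 [495.5 155.3 238.4] [-1.6438 -0.0075 -0.0185] F [ 3.  -2.   8.1] T [-0.72 -1.2   0.  ]
ZYX [-0.0185 -0.0075 -0.073 ] foot pt [496.5 144.   84.1] crest-line z at y=141.5: 84.3
```

Call:
{"method": "apply_moves", "body": {
  "commands": [
    [[-0.015, 0.03, 0.065, -0.23, 0, 0.06], [-0.015, 0.03, 0.065, -0.23, 0, 0.04], [-0.015, 0.03, 0.07, -0.23, 0, 0.04], [-0.015, 0.03, 0.07, -0.23, 0, 0.03]]
  ]
}}

```text
clock: 19.85
eef_pos: [496.4, 167.1, 237.6]
tool_rot: [-1.723, -0.002, -0.021]
force: [3.8, -0.4, 6.6]
width: 13.3
```

```bash
python3 st.py
```

```text
19.95 [496.3 167.6 237.5] [-1.7234 -0.0022 -0.0187] F [ 3.8 -1.3  7.5] T [-0.62 -1.45  0.07]
ZYX [-0.0187 -0.0022 -0.1526] foot pt [496.2 144.1  84.6] crest-line z at y=141.5: 85.0
```

Call:
{"method": "apply_moves", "body": {
  "commands": [
    [[-0.015, 0.03, 0.07, -0.22, 0, 0.03], [-0.015, 0.03, 0.07, -0.22, 0, 0.03], [-0.015, 0.03, 0.07, -0.22, 0, 0.03], [-0.015, 0.03, 0.07, -0.2, 0, 0.03]]
  ]
}}

```text
clock: 20.33
eef_pos: [496.8, 178.8, 235.9]
tool_rot: [-1.799, -0.001, -0.021]
force: [4.2, -0.4, 6.5]
width: 13.5
```

Call:
{"method": "apply_moves", "body": {
  "commands": [
    [[-0.015, 0.03, 0, 0, 0, 0.02], [-0.015, 0.03, 0, 0, 0, 0.02], [-0.015, 0.03, 0, 0, 0, 0.02]]
  ]
}}

```text
clock: 20.58
eef_pos: [496.6, 179.5, 235.8]
tool_rot: [-1.802, -0.002, -0.018]
force: [3.4, -0.1, 5.9]
width: 13.2
```

```bash
python3 st.py; python3 - <<'E'
from h import *
a=img('side')
g=np.mean([img('side')['image'].astype(float) for _ in range(6)],0)
cv2.imwrite('pics/fin.png',cv2.resize(np.clip(g[120:220,255:355]*1.3,0,255).astype(np.uint8),(600,600),interpolation=cv2.INTER_CUBIC)[:,:,::-1])
E
```

```text
20.68 [496.6 179.4 235.8] [-1.8017e+00 -1.7000e-03 -1.7800e-02] F [3.4 0.5 6.4] T [-0.28 -1.45  0.07]
ZYX [-0.0178 -0.0017 -0.2309] foot pt [496.2 144.   85.2] crest-line z at y=141.5: 85.7
```

View pics/fin.png

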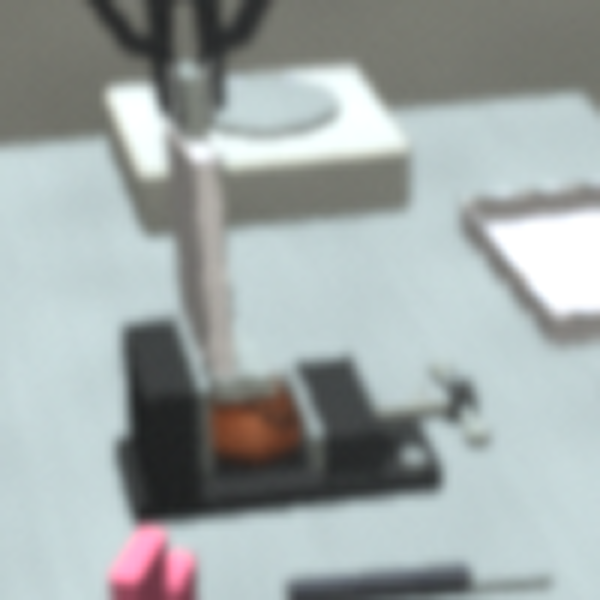

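```bash
python3 st.py; python3 - <<'E'
from h import *
s=readout.read_state();a=img('side');Rg0=rpy2R(s['tool_rot'])*DOWN.inv()
for da in(-.06,0,.06):
    Rg=Rg0*R.from_euler('x',-da); O=s['eef_pos']-Rg.apply([10,0,154.7])
    print(da,[((proj(a,O+Rg.apply(p))-[255,120])*6).round().tolist() for p in([36,-70,14],[36,-70,0],[0,-68,146],[12,-68,146],[12,-68,14],[10,-22,188])])
E
```

```text
21.18 [496.7 179.4 235.8] [-1.8014e+00 -1.8000e-03 -1.8100e-02] F [3.9 0.1 6.3] T [-0.28 -1.45  0.07]
ZYX [-0.0181 -0.0018 -0.2306] foot pt [496.3 144.   85.2] crest-line z at y=141.5: 85.8
-0.06 [[267.0, 373.0], [268.0, 395.0], [192.0, 161.0], [212.0, 159.0], [226.0, 377.0], [192.0, 72.0]]
0 [[269.0, 370.0], [270.0, 393.0], [191.0, 154.0], [212.0, 152.0], [228.0, 374.0], [191.0, 69.0]]
0.06 [[271.0, 367.0], [273.0, 390.0], [191.0, 147.0], [212.0, 145.0], [230.0, 370.0], [191.0, 67.0]]
```

```bash
python3 - <<'E'
from h import *
for _ in range(24): img('top')
E
python3 st.py; python3 -c "
from cell import finish_job; print(finish_job())"
```

```text
22.58 [496.6 179.4 235.8] [-1.8015e+00 -1.7000e-03 -1.7900e-02] F [3.9 0.3 5.8] T [-0.29 -1.46  0.1 ]
ZYX [-0.0179 -0.0017 -0.2307] foot pt [496.2 144.1  85.2] crest-line z at y=141.5: 85.8
the job is handed in; nothing more can be done
None
```

The gauge is held still on the ore crest, back against the tall jaw plate and tilted 0.231 rad, and I handed the job in at about 22.6 s. I could not see the pointer in that final pose, because the dial faces away from both cameras.

- **Mark:** After picking the gauge up by its tab, I held it in front of the side camera and measured the mark at about 0.235 rad. I then tilted the gauge to 0.231 rad in the air, and the picture showed the pointer settled on the middle of the mark.
- **Placing:** I felt for the crest, with contact at about 84 mm. I then pressed the back to the jaw plate and adjusted the turn until the twisting moment was near zero. The foot went down on the crest upright first, and I rocked it sideways from there.
- **Last checks:**
  - The tilt stayed at 0.231 rad and the pose was steady for about two seconds.
  - The push against the plate is about 3.9 N.
  - The load on the foot is about 10 N, though rubbing on the jaw plate may carry a few newtons of that.
  - The last side picture agrees with this tilt to within a few hundredths of a radian. The pointer's final position therefore rests on this tilt and the check in the air.
- **Small disagreements:**
  - Contact heights during the rocking put the crest about 8 mm further along the jaw (+y) than I first estimated, and the foot slid about 2.5 mm sideways early on. Neither lost contact.
  - The picture put the jaw face at x = 491.5 mm, while touching it put it nearer 487 mm.
- **Other things on the bench:** I did not touch them, and nothing in the pictures or the force readings suggests anything moved.

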